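# Fit the rings on a microscope eyepiece and show it to the inspection camera

### The arm

A 6-joint arm with a two-finger parallel gripper is mounted at the origin on the work surface. World frame = base frame: x ahead of the robot, y to its left, z up, the work surface at z = 0. Lengths are in m, angles in degrees, forces in N, time in s.
With the tool pointing down it reaches from about 0.35 to 0.875 m from the base axis. Payload 4.2 kg.
Tool frame: the origin (TCP) lies on the front face of the gripper's body, between the roots of the fingers; the fingertips stand 70 mm ahead of it and the grasp point (between the pads) lies 51 mm ahead of it (r.nose_length is the distance from the TCP to the fingertips, in m); z points along the fingers, y is the direction in which the jaws open and shut (so a half turn about z gives the same grasp; the last joint's range is limited). The gripper opens to 87 mm and grips with 3 to 60 N. Pads are 19 mm wide; open, the fingers measure 117 mm over their backs; the gripper's body (75 mm by 190 mm) begins 51 mm behind the grasp point.
Start: joints at [-57.491, 22.042, 0.453, 0, -68.411, -14.817], TCP at [0.19, -0.595, 0.292] pointing down, gripper open.
Joint ranges: [-179.83, 179.83], [-69.29, 118.12], [-61.27, 80.66], [-181.25, 117.63], [-171.15, -9.14], [-177.46, 177.46]. Speed limits (degrees/s): [159.86, 159.86, 180, 180, 180, 180].

### API

Orientations are given as a 3x3 rotation matrix whose columns are the frame's x, y, z axes.
In Python, from station import telemetry, capture, order, r gives the robot as it stands.
- The arm moves only by the tool drive_tool, never from a script. Its argument "series" is a list of rows, each a list of 4 numbers: the shift along the tool's x, y, z as a fraction of full scale, then the turn about the tool's z as a fraction of full scale. In form: [[dx, dy, dz, turn], ...]. A call has 1 to 10 rows; each row is the pose to reach, as a shift and turn from the pose commanded when the call began, along the tool's axes at that moment; what a row does not reach only later rows make up. Full scale, the value 1, is 0.12 m for a shift and 2 rad for a turn. A row lasts 1/8 s, in which the tool goes at most 62.5 mm and 10.7 degrees, less where a joint would pass 70% of its speed; a pose out of reach is approached as far as the arm can. A call with a number of a shift or a turn outside -1 to 1 is refused whole. A call with a gripper value outside its range is refused whole. "fingers" is the finger opening in mm, from 0 to 87, set as the call begins (left out, the last holds). The fingers move at their own pace and stop on an object; the grip force is fixed at half the most. Time passes only in rows, so rows that repeat a pose let the fingers close. It gives the time, the measured TCP pose, the force and the opening at its end, in the units of the state.
- telemetry.sense(): the state, without advancing time (a new reading comes with each control period).
- capture(name): name is "scene" or "top" or "wrist"; returns a dict with "color" (384x512x3 uint8, blue, green, red), "fx", "fy", "cx", "cy" (pixels), "eye" and "attitude" of the camera in the world; the wrist camera has in their place "mount" (4x4, takes a point from camera to tool coordinates, whose origin is the TCP and whose axes are the flange's). Camera axes: x right, y up, looking along -z (the intrinsics and any distortion apply to the point x, -y, -z); pixel columns grow to the right and rows downward; lengths in m; the calibration is good to about 2 mm. A picture is of the moment at which its call begins: read the wrist's pose just before it. There is no depth.
- order.finish_job(): hands the job in, once; it reports no verdict.
The state is a dict: "time_s": time; "joints": joint angles; "joint_velocities": joint speeds; "effort": joint torques, N m; "tcp_pos": TCP position; "ee_rot": TCP orientation; "wrist_force": force on the tool from outside, world axes, zero at the start; "moment": the same for the moment, N m; "gripper_width": opening from 0.0 (shut) to 1.0 (fully open).
Only numpy, scipy, OpenCV 4.12 (cv2) and the standard library are available. Lean on these libraries where they do the work, as an engineer would, in place of code of your own. Each camera call takes 0.05 s, during which the arm holds its last target. There are 200 camera calls.

### The job

Fit the eyepiece with the red lock screw while it stands in the wooden rack: slip the black spacer ring down its steel barrel fully home on the shoulder and let go, then the brass sleeve, fully down onto the spacer. Then lift the eyepiece out and show it to the inspection camera: hold it still in the air, barrel up and upright, the two rings level with the lens and centred 9 cm in front of it, the red lock screw pointing at the lens. Finish while holding it there, and do not bump the camera or shift the other things on the bench.

Things in the scene. Friction and masses are not known exactly. Their poses are not given: they have to be found in the camera images.
- eyepiece: loose eyepiece, 82 mm tall, about 120 g, standing barrel up in an end recess of the rack (underside 4 mm above the table). Black eyecup 41 mm diameter to 11 mm up, black body 36 mm with a white band, shoulder 33 mm diameter at 34 mm up, then the steel barrel, 23.2 mm diameter, its top 3 mm chamfered. Origin: centre of the underside; z up the barrel, +x along the red lock screw
- eyepiece_seat (a point): point on the eyepiece's axis at its flat shoulder (34 mm above its underside), where the underside of the spacer comes to rest; axes as the eyepiece. The barrel stands 48 mm above this point; with both rings home the top 28 mm of it stay bare for gripping
- eyepiece_mid (a point): point on the eyepiece's axis 44 mm above its underside, at mid-height of the two fitted rings; axes as the eyepiece. The rings lie loosely on the shoulder and ride along when the eyepiece is lifted upright
- eyepiece_screw (a point): outer end of the lock screw's red head (11 mm diameter, 7 mm long), 31 mm off the eyepiece's axis along its +x and 21 mm above its underside; axes as the eyepiece
- spacer: loose black plastic spacer ring lying flat on the table, outer diameter 38 mm, bore 26.4 mm, 8 mm high, 20 g; z up, origin at the centre of its underside
- sleeve: loose brass sleeve ring lying flat on the table, outer diameter 34 mm, bore 26.4 mm, 12 mm high, 50 g; z up, origin at the centre of its underside
- rack: fixed wooden eyepiece rack, 72 x 206 x 12 mm (x, y, z), three round recesses of 46 mm diameter and 8 mm deep in a row along its own y at -65, 0 and +65 mm; the eyepiece stands in one end recess, the spare eyepiece in the other, the middle one is empty; z up, origin at the centre of its underside
- lens (a point): centre of the camera lens's front glass, inside the white ring light (48 mm diameter). The camera looks level along this point's own -x; own y is sideways and z up. 9 cm in front of the lens is at own x = -90 mm. Its height differs from run to run, 165 to 215 mm above the table
- camera_stand: fixed inspection camera: blue camera block (44 mm square) with black lens and white ring light, clamped on a steel post (16 mm diameter, top 257 mm above the table) over a round dark foot of 100 mm diameter; origin at the centre of the foot's underside; the camera looks along own -x, the lens front lies 75 mm from the origin that way. Not to be bumped
- spare_eyepiece: bystander: grey eyepiece with a blue band and short black barrel, 41 mm diameter, 62 mm tall, standing in the rack's other end recess; z up, origin at the centre of its underside
- vial_a: bystander: small clear specimen vial with blue label and white cap, 23 mm diameter, 45 mm tall; z up, origin at the centre of its underside
- vial_b: bystander: second such vial, 23 mm diameter, 45 mm tall; z up, origin at the centre of its underside
- tweezers: bystander: steel tweezers lying flat, 110 mm long along own x, 20 mm wide, 6 mm high; origin underneath the middle
- tub: bystander: round cream tub with lid, 45 mm diameter, 20 mm high; z up, origin at the centre of its underside
- slide_case: bystander: flat white and grey slide case with a blue label, 75 x 100 x 32 mm; z up, origin at the centre of its underside
- steel_ring: bystander: larger flat steel ring, outer diameter 52 mm, bore 40 mm, 6 mm high, not used in this job; z up, origin at the centre of its underside

How it is judged:
By the outcome, as a careful person would: the job done as asked, in the order asked, and still so for the second after the job is handed in, while the arm keeps its last pose, push and grip.
It also fails if it takes over 72 s, if anything falls off the work surface, if the arm or the gripper's body presses on something with over 40 N, if the wrist force passes 120 N, or if a joint passes its speed limit or range.

## Working session

There is one attempt and no reset: what is moved stays moved. The work goes in short steps, Python scripts to look and compute and a tool call to move; the robot and the scene stay as the last step left them, time stands still between calls to the robot, and variables do not carry over. Pictures are saved under pics/ and viewed, about 8 in all and at most 12, crops included, and the job is handed in when it is done.

Besides the shell and the picture viewer there is one more tool, called after "Request:" by a JSON object that holds its "name" and its "arguments". drive_tool: Moves the arm, as the interface text tells. Shift numbers are shares of 0.12 m and turn numbers shares of 2 rad, none past 1 either way. Its arguments: {"type":"object","properties":{"series":{"type":"array","items":{"type":"array","items":{"type":"number","minimum":-1,"maximum":1}}},"fingers":{"type":"number"}},"required":["series"]}

```bash
ls; mkdir -p pics; cat > h.py <<'E'
import numpy as np,cv2
from station import telemetry,capture,order,r
def cam(n):
    s=telemetry.sense(); c=capture(n)
    if 'mount' in c:
        T=np.eye(4);T[:3,:3]=np.array(s['ee_rot']);T[:3,3]=s['tcp_pos'];M=T@np.array(c['mount'])
        c['eye']=M[:3,3];c['attitude']=M[:3,:3]
    c['R']=np.array(c['attitude']);c['e']=np.array(c['eye']);return c
def ray(c,u,v):
    return c['R']@np.array([(u-c['cx'])/c['fx'],-(v-c['cy'])/c['fy'],-1.])
def at_z(c,u,v,z):
    d=ray(c,u,v);return c['e']+d*(z-c['e'][2])/d[2]
def proj(c,p):
    q=c['R'].T@(np.array(p)-c['e']);return np.array([c['cx']+c['fx']*q[0]/-q[2],c['cy']+c['fy']*q[1]/q[2]])
def tri(c1,p1,c2,p2):
    d1=ray(c1,*p1);d2=ray(c2,*p2);A=np.array([d1,-d2]).T
    t=np.linalg.lstsq(A,c2['e']-c1['e'],rcond=None)[0];a=c1['e']+t[0]*d1;b=c2['e']+t[1]*d2
    return (a+b)/2,np.linalg.norm(a-b)
def loadc(n):
    import pickle;return pickle.load(open(n+'.pkl','rb'))
def save(c,n):
    import pickle;pickle.dump(c,open(n+'.pkl','wb'));cv2.imwrite(f'pics/{n}.png',c['color'])
E
python3 - <<'E'
from h import *
for n in ['scene','top']:
    c=cam(n);save(c,n+'0');print(n,c['e'],c['R'].round(3).tolist(),c['fx'],c['fy'],c['cx'],c['cy'],[k for k in c])
    cv2.imwrite(f'pics/{n}0b.png',cv2.resize(c['color'],(800,600),interpolation=cv2.INTER_CUBIC))
s=telemetry.sense();print(s)
E
```

```text
pics
scene [ 1.141913   -0.63698394  0.8725311 ] [[0.757, -0.415, 0.505], [0.653, 0.503, -0.566], [-0.02, 0.758, 0.652]] 441.81641098854413 441.81641098854413 255.37238939339724 186.91320303560929 ['color', 'fx', 'fy', 'cx', 'cy', 'eye', 'attitude', 'R', 'e']
top [ 0.32146226 -0.00992552  1.17133091] [[0.155, 0.961, -0.231], [-0.988, 0.152, -0.03], [0.006, 0.233, 0.973]] 373.6729312416135 373.6729312416135 250.66737257337107 193.3217847883688 ['color', 'fx', 'fy', 'cx', 'cy', 'eye', 'attitude', 'R', 'e']
{'time_s': 0.1, 'joints': array([-5.74901826e+01,  2.20858414e+01,  3.88085699e-01, -2.34103964e-02,
       -6.84118957e+01, -1.48171954e+01]), 'joint_velocities': array([ 0.02277071, -0.08739157,  0.16252704,  0.06826352,  0.00385156,
       -0.04901405]), 'effort': array([ 1.64498233e-04, -3.91689956e+01,  1.87934321e+01,  4.23190936e+00,
        1.34394562e-02, -7.98349265e-05]), 'tcp_pos': array([ 0.18984512, -0.59505035,  0.29128248]), 'ee_rot': array([[-9.52746367e-01, -3.03766124e-01, -7.08140123e-04],
       [-3.03766924e-01,  9.52744641e-01,  1.81805193e-03],
       [ 1.22414120e-04,  1.94725192e-03, -9.99998097e-01]]), 'wrist_force': array([ 0.07449019, -0.59030287, -0.41609996]), 'moment': array([0.01414887, 0.00565695, 0.0549712 ]), 'gripper_width': 0.999516293581629}
```

View pics/top0b.png

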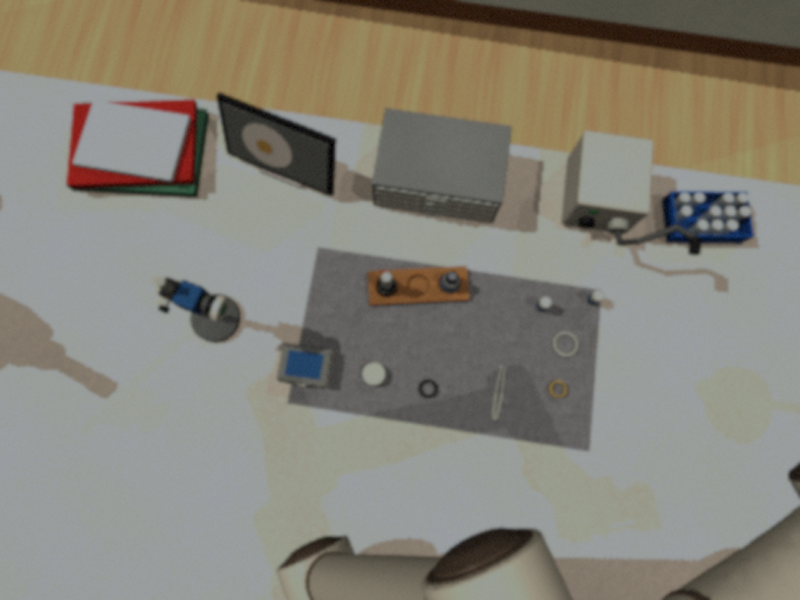

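View pics/scene0b.png

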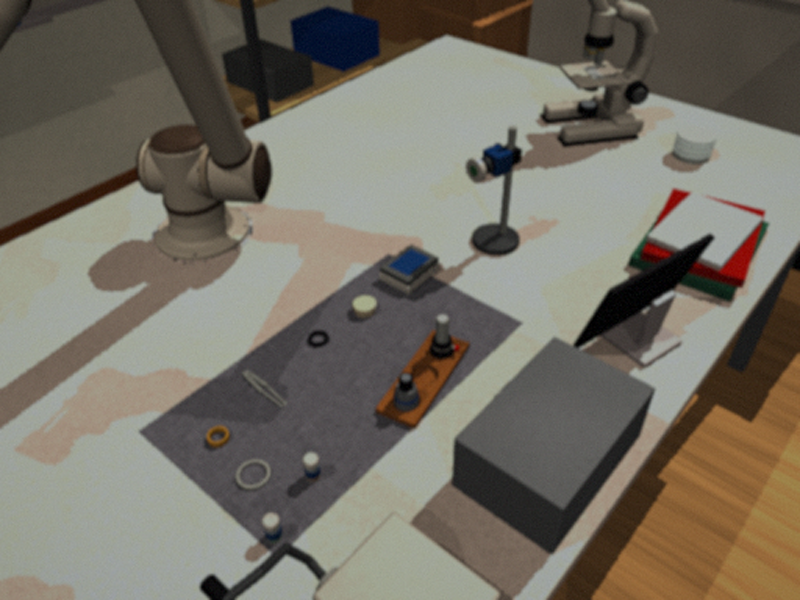

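The top view shows the eyepiece at (387,283), spare at (450,280), spacer at (428,388), sleeve at (558,389), camera foot at (215,320) and lens at about (216,306). The scene view shows the spacer at (318,339), sleeve at (217,436), eyepiece top at (442,318) with the red screw at about (456,349), lens at (474,172) and foot at (496,239).

```bash
python3 - <<'E'
from h import *
t=loadc('top0');s=loadc('scene0');k=.64
P=lambda *a:np.array(a)*k
for n,a,b,z in [('spacer',P(428,388),P(318,339),.006),('sleeve',P(558,389),P(217,436),.008),('foot',P(215,320),P(496,239),.01),('steelring',P(565,344),P(253,474),.004)]:
    print(n,at_z(t,*a,z).round(4),at_z(s,*b,z).round(4))
for n,a,b in [('eyetop',P(386,275),P(443,319)),('lens',P(217,306),P(473,172)),('posttop',P(165,287),P(512,131)),('sparetop',P(452,274),P(405,380))]:
    p,e=tri(t,a,s,b);print(n,p.round(4),round(e,4))
print('screw',at_z(s,*P(457,349),.025))
print('spare base top',at_z(t,*P(450,282),.03))
a=cv2.resize(t['color'][130:280,90:400],None,fx=2.5,fy=2.5,interpolation=3)
b1=cv2.resize(s['color'][70:270,230:330],None,fx=3,fy=3,interpolation=3)
b=np.zeros((600,800,3),np.uint8);b[:,:300]=b1
b2=cv2.resize(t['color'][165:225,90:190],None,fx=5,fy=5,interpolation=3);b[:300,300:800]=b2
b3=cv2.resize(t['color'][160:210,220:320],None,fx=5,fy=5,interpolation=3);b[300:550,300:800]=b3
cv2.imwrite('pics/crop1.png',cv2.convertScaleAbs(b,alpha=1.4))
E
```

```text
spacer [ 0.4362 -0.0722  0.006 ] [ 0.4421 -0.0746  0.006 ]
sleeve [ 0.4742 -0.3269  0.008 ] [ 0.4773 -0.3269  0.008 ]
foot [0.5041 0.3739 0.01  ] [0.5182 0.3704 0.01  ]
steelring [ 0.5673 -0.3339  0.004 ] [ 0.5718 -0.3347  0.004 ]
eyetop [0.6315 0.0431 0.0828] 0.0002
lens [0.4964 0.3116 0.1924] 0.0102
posttop [0.5122 0.3938 0.2448] 0.0107
sparetop [ 0.6591 -0.0857  0.0612] 0.0029
screw [0.65920211 0.04872948 0.025     ]
spare base top [ 0.65223508 -0.08490443  0.03      ]
```

View pics/crop1.png

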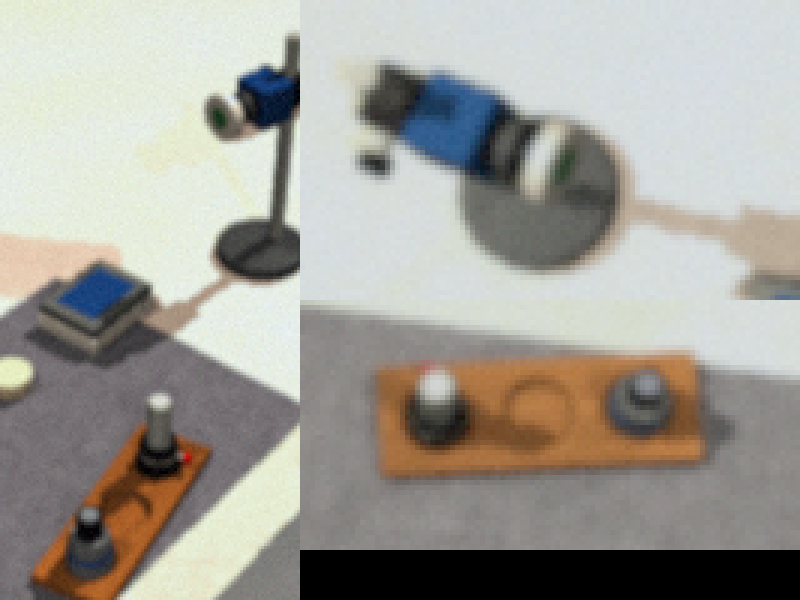

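The close-up crop shows the lens glass at (565,165) in the top view and (221,117) in the scene view. The screw points roughly toward world +x, and the barrel top is at (437,375) / (160,398). I'll set off for the spacer now.

Request:
{"name": "drive_tool", "arguments": {"series": [[-0.2,0.22,0,0],[-0.5,0.55,0,0],[-0.8,0.87,0,0]], "fingers": 70}}

```text
time_s: 0.48
tcp_pos: [0.2499, -0.4653, 0.2915]
ee_rot: [[-0.953, -0.303, -0.001], [-0.303, 0.953, 0.001], [0.0, 0.001, -1.0]]
wrist_force: [1.1, 0.7, -0.5]
gripper_width: 0.819
```

Request:
{"name": "drive_tool", "arguments": {"series": [[-0.35,0.37,0,0],[-0.7,0.75,0,0],[-0.83,0.88,0,0]]}}

```text
time_s: 0.85
tcp_pos: [0.3129, -0.3333, 0.2922]
ee_rot: [[-0.952, -0.307, 0.0], [-0.307, 0.952, 0.001], [-0.0, 0.0, -1.0]]
wrist_force: [-0.3, 0.3, 0.7]
gripper_width: 0.809
```

Request:
{"name": "drive_tool", "arguments": {"series": [[-0.35,0.37,0,-0.05],[-0.7,0.75,0,-0.12],[-0.83,0.88,0,-0.2]]}}

```text
time_s: 1.23
tcp_pos: [0.3758, -0.2026, 0.2922]
ee_rot: [[-0.753, -0.657, 0.0], [-0.657, 0.753, 0.0], [-0.0, 0.0, -1.0]]
wrist_force: [-0.1, -1.0, 0.1]
gripper_width: 0.803
```

```bash
cat >> h.py <<'E'
def go(p,yaw=None):
    """print units (tool axes) to bring TCP to p (None=keep) with tool-x heading yaw deg"""
    s=telemetry.sense();R=np.array(s['ee_rot']);t=np.array(s['tcp_pos'])
    p=np.array([t[i] if p[i] is None else p[i] for i in range(3)])
    d=R.T@(p-t)/.12;y0=np.degrees(np.arctan2(R[1,0],R[0,0]))
    tu=0 if yaw is None else -np.radians((yaw-y0+180)%360-180)/2
    print('t',s['time_s'],'tcp',t.round(4),'yaw',round(y0,2),'F',np.round(s['wrist_force'],1),'w',round(s['gripper_width']*87,1),'j',np.round(s['joints'],0),'UNITS',d.round(3),round(tu,3))
E
python3 -c "
from h import *
go([.438,-.073,.2],-90)
t=loadc('top0');s=loadc('scene0')
for n,a,b in [('eyetop',(247.4,175),(283.3,202.7)),('lens',(143,198),(303.7,109))]:
    p,e=tri(t,a,s,b);print(n,p.round(4),round(e,4))
print(at_z(t,138,203.6,.012),at_z(s,316.7,152.7,.012), at_z(s,292.3,222.3,.025))
"
```

```text
t 1.225 tcp [ 0.3758 -0.2026  0.2922] yaw -138.89 F [-0.1 -1.   0.1] w 69.9 j [ -6.   2. -25.  -0. -62. -43.] UNITS [-1.1    0.473  0.769] -0.427
eyetop [0.6323 0.0417 0.0897] 0.001
lens [0.4967 0.3039 0.1967] 0.0045
[0.50779238 0.37281738 0.012     ] [0.51697342 0.36776071 0.012     ] [0.65641945 0.05160098 0.025     ]
```

Request:
{"name": "drive_tool", "arguments": {"series": [[-0.2,0.1,0.1,-0.08],[-0.5,0.25,0.3,-0.17],[-0.8,0.4,0.5,-0.26],[-1,0.47,0.6,-0.35],[-1,0.47,0.6,-0.427],[-1,0.47,0.6,-0.427],[-1,0.47,0.6,-0.427]]}}

```text
time_s: 2.1
tcp_pos: [0.4295, -0.0843, 0.2203]
ee_rot: [[-0.011, -1.0, -0.0], [-1.0, 0.011, 0.0], [-0.0, 0.0, -1.0]]
wrist_force: [-0.6, 1.1, -0.5]
gripper_width: 0.801
```

```bash
python3 -c "
from h import *
c=cam('wrist');save(c,'w1');go([.438,-.073,.2],-90)
print(c['mount'],c['fx'],proj(c,[.439,-.073,.004]),c['color'].mean())
b=np.zeros((384,800,3),np.uint8)
b[:,:512]=c['color'];cv2.imwrite('pics/w1.png',c['color'])
"
```

```text
t 2.15 tcp [ 0.4295 -0.0844  0.2203] yaw -90.59 F [-0.2 -0.1 -0.1] w 69.8 j [ 10.   8. -31.  -0. -51. -11.] UNITS [-0.095 -0.07   0.17 ] -0.005
[[-2.64165873e-04  9.63690388e-01  2.67022033e-01  7.35380049e-02]
 [ 9.99999907e-01  1.63669345e-04  3.98616069e-04  2.65910608e-04]
 [ 3.40439153e-04  2.67022113e-01 -9.63690342e-01 -9.15528569e-02]
 [ 0.00000000e+00  0.00000000e+00  0.00000000e+00  1.00000000e+00]] 265.00788345585653 [244.27436774 193.2267897 ] 112.56304762098524
```

View pics/w1.png

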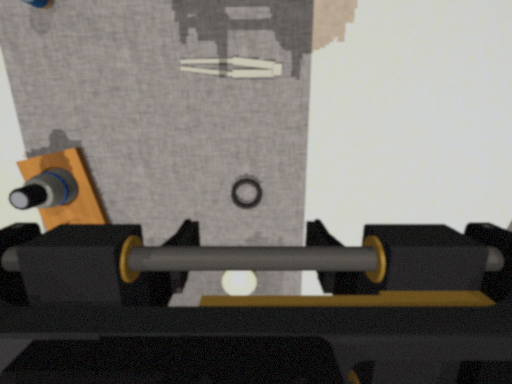

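The wrist view shows the spacer centred at (247,193).

```bash
python3 -c "
from h import *
c=loadc('w1');p=at_z(c,247,193,.006);print(p)
print('spare top',at_z(c,22,198,.066))
go([p[0],p[1],.110],-90)
"
```

```text
[ 0.4356642  -0.07379724  0.006     ]
spare top [ 0.65196719 -0.08762194  0.066     ]
t 2.15 tcp [ 0.4295 -0.0844  0.2203] yaw -90.59 F [-0.2 -0.1 -0.1] w 69.8 j [ 10.   8. -31.  -0. -51. -11.] UNITS [-0.088 -0.05   0.92 ] -0.005
```

Request:
{"name": "drive_tool", "arguments": {"series": [[-0.04,-0.02,0.15,0],[-0.088,-0.05,0.4,-0.005],[-0.088,-0.05,0.7,-0.005],[-0.088,-0.05,0.92,-0.005],[-0.088,-0.05,0.92,-0.005],[-0.088,-0.05,0.92,-0.005]]}}

```text
time_s: 2.9
tcp_pos: [0.4365, -0.0737, 0.1108]
ee_rot: [[0.001, -1.0, 0.002], [-1.0, -0.001, 0.0], [-0.0, -0.002, -1.0]]
wrist_force: [-0.1, 0.5, 0.6]
gripper_width: 0.809
```

```bash
python3 -c "
from h import *
c=cam('wrist');save(c,'w2');go([.4357,-.0738,.0715],-90)
print(proj(c,[.4357,-.0738,.006]))
"
```

```text
t 2.95 tcp [ 0.4366 -0.0736  0.1111] yaw -89.91 F [-1.  -0.  -0.2] w 69.9 j [ 12.  18. -38.   0. -34. -12.] UNITS [0.002 0.008 0.33 ] 0.001
[253.21540002 216.81355802]
```

View pics/w2.png

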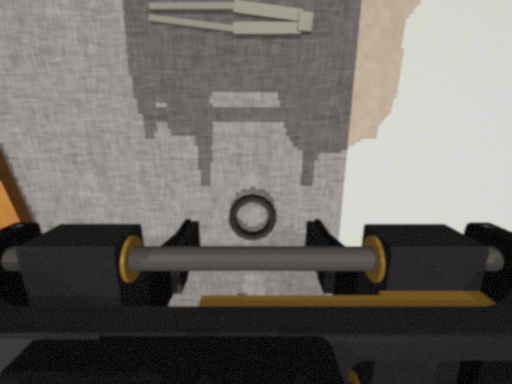

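Spacer at (253,216), matching the prediction. Descending and gripping.

Request:
{"name": "drive_tool", "arguments": {"series": [[0.002,0.01,0.1,0],[0.002,0.01,0.22,0],[0.002,0.01,0.3,0],[0.002,0.01,0.325,0],[0.002,0.01,0.325,0],[0.002,0.01,0.325,0]], "fingers": 56}}

```text
time_s: 3.7
tcp_pos: [0.4348, -0.0738, 0.0712]
ee_rot: [[0.002, -1.0, 0.001], [-1.0, -0.002, 0.0], [-0.0, -0.001, -1.0]]
wrist_force: [0.0, -0.3, 0.0]
gripper_width: 0.649
```

Request:
{"name": "drive_tool", "arguments": {"series": [[0,0,0,0],[0,0,0,0],[0,0,0,0],[0,0,0,0],[0,0,0,0]], "fingers": 30}}

```text
time_s: 4.32
tcp_pos: [0.4347, -0.0738, 0.071]
ee_rot: [[0.002, -1.0, 0.0], [-1.0, -0.002, 0.0], [-0.0, -0.0, -1.0]]
wrist_force: [-1.0, 0.5, 1.7]
gripper_width: 0.41
```

```bash
python3 -c "
from h import *
go([.55,-.02,.23],-90)
"
```

```text
t 4.325 tcp [ 0.4347 -0.0738  0.071 ] yaw -89.88 F [-1.   0.5  1.7] w 35.7 j [ 12.  23. -40.   0. -27. -12.] UNITS [-0.447 -0.962 -1.325] 0.001
```

Request:
{"name": "drive_tool", "arguments": {"series": [[0,0,-0.1,0],[0,0,-0.3,0],[0,0,-0.6,0],[0,0,-0.9,0],[0,0,-1,0],[0,0,-1,0]]}}

```text
time_s: 5.08
tcp_pos: [0.4345, -0.0738, 0.1915]
ee_rot: [[0.002, -1.0, 0.002], [-1.0, -0.002, 0.001], [-0.001, -0.002, -1.0]]
wrist_force: [0.1, -0.2, -0.7]
gripper_width: 0.411
```

```bash
python3 -c "
from h import *
c=cam('wrist');save(c,'w3');go([.55,-.02,.23],-90)
s=telemetry.sense();R=np.array(s['ee_rot']);t=np.array(s['tcp_pos'])
for z in (.062,.07):print(proj(c,t+R@[0,0,z]),proj(c,t+R@[0,.019,z]))
cv2.imwrite('pics/w3c.png',cv2.convertScaleAbs(cv2.resize(c['color'][150:330,120:390],None,fx=2.9,fy=2.9,interpolation=3),alpha=1.8,beta=20))
"
```

```text
t 5.125 tcp [ 0.4339 -0.0739  0.1905] yaw -89.91 F [0.9 0.2 0.8] w 35.8 j [ 12.  10. -33.  -0. -47. -12.] UNITS [-0.447 -0.968 -0.33 ] 0.001
[252.97989488 239.92587684] [282.86330348 239.9609092 ]
[252.97843212 234.68188527] [281.55444985 234.71386613]
```

View pics/w3c.png

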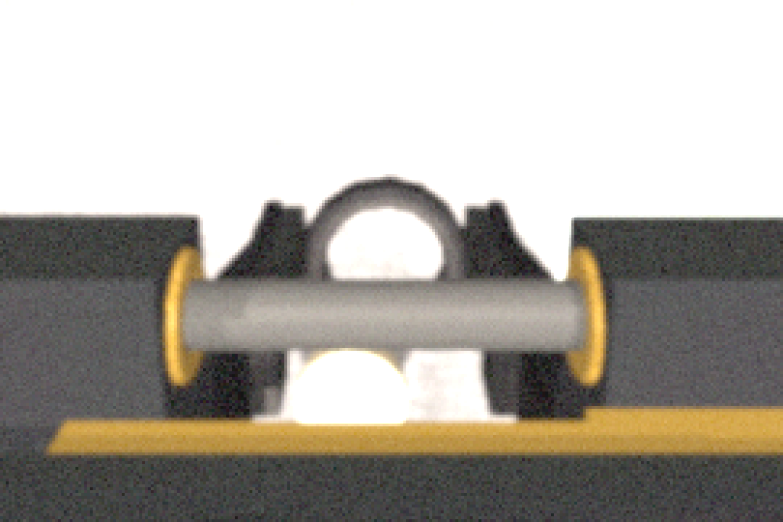

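The ring is held between the pads. Its top-front outer edge is at image row about 211.4 and its centre column is about 253.4.

```bash
python3 -c "
from h import *
c=loadc('w3');s=telemetry.sense();R=np.array(s['ee_rot']);t=np.array(s['tcp_pos'])
for x in (.017,.018,.019,.020,.021):print(x,proj(c,t+R@[x,0,.063]),proj(c,t+R@[x-.0058,0,.063]),proj(c,t+R@[x-.0058,0,.071]))
g=cv2.cvtColor(c['color'],6);print(g[200:250,253].tolist())
go([.58,.03,.23],-90)
"
```

```text
0.017 [253.00052305 214.18730172] [252.99329263 222.8898733 ] [252.99122001 218.33855437]
0.018 [253.00178343 212.67029732] [252.99452963 221.40101103] [252.99239901 216.90867643]
0.019 [253.00304792 211.14836026] [252.99577062 219.90735284] [252.99358164 215.47439699]
0.02 [253.00431652 209.62146644] [252.99701561 218.40887551] [252.99476791 214.03569569]
0.021 [253.00558925 208.08959161] [252.99826462 216.90555567] [252.99595785 212.59255205]
[156, 158, 159, 161, 159, 155, 157, 153, 152, 140, 111, 69, 32, 25, 30, 47, 49, 52, 62, 64, 75, 103, 133, 146, 149, 149, 148, 148, 148, 150, 149, 153, 150, 149, 145, 142, 138, 137, 134, 133, 128, 126, 126, 127, 125, 114, 84, 64, 57, 65]
t 5.125 tcp [ 0.4339 -0.0739  0.1905] yaw -89.91 F [0.9 0.2 0.8] w 35.8 j [ 12.  10. -33.  -0. -47. -12.] UNITS [-0.864 -1.218 -0.33 ] 0.001
```

Request:
{"name": "drive_tool", "arguments": {"series": [[-0.1,-0.2,-0.15,0],[-0.25,-0.5,-0.33,0],[-0.4,-0.85,-0.33,0],[-0.47,-1.0,-0.33,0]]}}

```text
time_s: 5.62
tcp_pos: [0.5557, -0.0163, 0.2283]
ee_rot: [[0.002, -1.0, -0.003], [-1.0, -0.002, -0.001], [0.001, 0.003, -1.0]]
wrist_force: [-0.6, -0.1, -1.0]
gripper_width: 0.41
```

Request:
{"name": "drive_tool", "arguments": {"series": [[-0.25,-0.3,0,0],[-0.42,-0.55,0,0],[-0.48,-0.65,0,0],[-0.48,-0.65,0,0],[-0.48,-0.65,0,0],[-0.48,-0.65,0,0]]}}

```text
time_s: 6.38
tcp_pos: [0.6315, 0.0399, 0.2307]
ee_rot: [[0.001, -1.0, -0.0], [-1.0, -0.001, 0.0], [-0.0, 0.0, -1.0]]
wrist_force: [-0.1, -0.2, 0.2]
gripper_width: 0.409
```

```bash
python3 -c "
from h import *
c=cam('wrist');save(c,'w4');go([.632,.0425,.23],-90)
print(proj(c,[.632,.0425,.086]))
cv2.imwrite('pics/w4c.png',cv2.convertScaleAbs(cv2.resize(c['color'][100:290,130:390],None,fx=3,fy=3,interpolation=3),alpha=1.5,beta=10))
"
```

```text
t 6.425 tcp [0.6317 0.04   0.2308] yaw -89.92 F [-0.7  0.3 -0.3] w 35.6 j [ 18.  25.  -3.  -0. -61. -18.] UNITS [-0.021 -0.003  0.007] 0.001
[251.45745805 204.53382454]
```

View pics/w4c.png

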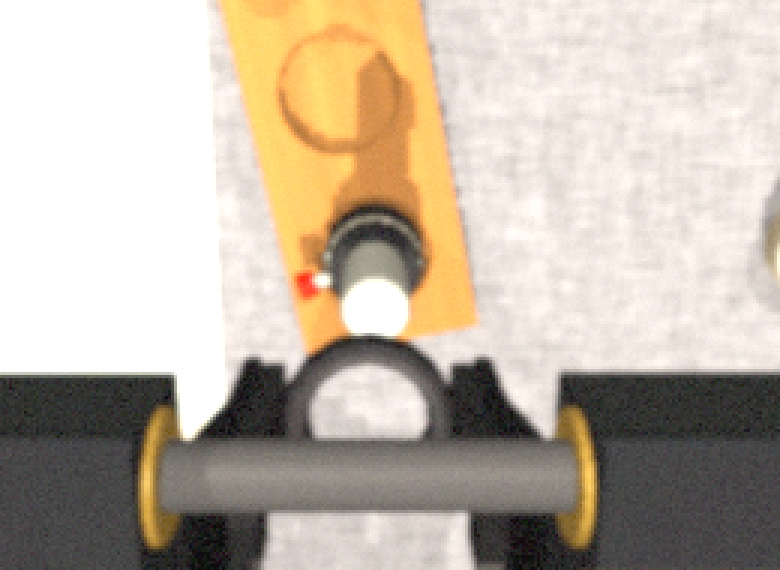

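The barrel top is centred at full-image pixel (255,203.3), the ring column is about 253, and the screw's outer end is at about (229.5,195).

```bash
python3 -c "
from h import *
c=loadc('w4');p=at_z(c,255,203.3,.086);print(p)
q=at_z(c,229.5,195,.025);d=q-p;print(q,np.hypot(*d[:2]),np.degrees(np.arctan2(d[1],d[0])))
print(at_z(c,130+340/3,100+90/3,.012),at_z(c,130+375/3,100+252/3,.02))
go([p[0],p[1],.17],-90)
"
```

```text
[0.6286892  0.04128572 0.086     ]
[0.65776248 0.05051945 0.025     ] 0.030504380197717194 17.619947594954045
[ 0.64148026 -0.02277673  0.012     ] [0.62803064 0.03850474 0.02      ]
t 6.425 tcp [0.6317 0.04   0.2308] yaw -89.92 F [-0.7  0.3 -0.3] w 35.6 j [ 18.  25.  -3.  -0. -61. -18.] UNITS [-0.011  0.025  0.507] 0.001
```

Request:
{"name": "drive_tool", "arguments": {"series": [[-0.011,0.02,0.05,0],[-0.011,0.025,0.2,0],[-0.011,0.025,0.4,0],[-0.011,0.025,0.53,0],[-0.011,0.025,0.57,0],[-0.011,0.025,0.6,0],[-0.011,0.025,0.6,0]]}}

```text
time_s: 7.3
tcp_pos: [0.6296, 0.042, 0.1589]
ee_rot: [[0.002, -1.0, 0.001], [-1.0, -0.002, 0.0], [-0.0, -0.001, -1.0]]
wrist_force: [0.4, 0.0, -0.1]
gripper_width: 0.409
```

```bash
python3 -c "
from h import *
go([.6287,.0413,.15],-90)
c=cam('wrist');save(c,'w5')
cv2.imwrite('pics/w5c.png',cv2.convertScaleAbs(cv2.resize(c['color'][150:290,170:340],None,fx=4,fy=4,interpolation=3),alpha=1.5,beta=10))
"
```

```text
t 7.3 tcp [0.6296 0.042  0.1589] yaw -89.88 F [ 0.4  0.  -0.1] w 35.6 j [ 18.  29.  -8.   0. -52. -18.] UNITS [0.005 0.008 0.074] 0.001
```

View pics/w5c.png

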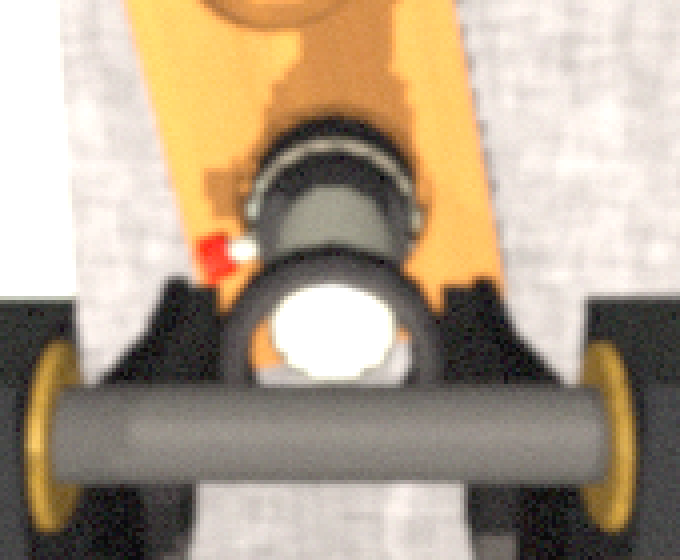

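The barrel top shows through the bore at crop (333,328), which is pixel (253.2,232), with the bore centred at column about 331.

```bash
python3 -c "
from h import *
c=loadc('w5');s=telemetry.sense();R=np.array(s['ee_rot']);t=np.array(s['tcp_pos'])
for x in (-.002,0,.002):print(x,proj(c,t+R@[x,0,t[2]-.086]), proj(c,t+R@[x+.019,0,.063]))
print(at_z(c,253.2,232,.086),t)
"
```

```text
-0.002 [251.75842594 236.40020505] [251.711085   214.99875748]
0 [251.75635484 233.66087711] [251.70867181 211.94168486]
0.002 [251.75427129 230.90507651] [251.70624279 208.86456053]
[0.62877587 0.04075835 0.086     ] [0.62965907 0.04195105 0.15906769]
```

Request:
{"name": "drive_tool", "arguments": {"series": [[0.01,0.008,0,0],[0.01,0.008,0.03,0],[0.01,0.008,0.07,0],[0.01,0.008,0.12,0],[0.01,0.008,0.18,0],[0.01,0.008,0.25,0],[0.01,0.008,0.32,0],[0.01,0.008,0.37,0],[0.01,0.008,0.39,0],[0.01,0.008,0.39,0]]}}

```text
time_s: 8.6
tcp_pos: [0.6284, 0.0406, 0.1116]
ee_rot: [[0.002, -1.0, -0.0], [-1.0, -0.002, -0.0], [0.0, 0.0, -1.0]]
wrist_force: [0.7, -0.4, 0.2]
gripper_width: 0.412
```

```bash
python3 -c "
from h import *
go([.6288,.0408,.109],-90)"
```

```text
t 8.6 tcp [0.6284 0.0406 0.1116] yaw -89.88 F [ 0.7 -0.4  0.2] w 35.9 j [ 18.  32. -11.   0. -47. -18.] UNITS [-0.001 -0.003  0.021] 0.001
```

Request:
{"name": "drive_tool", "arguments": {"series": [[0,0,0.01,0],[0,0,0.02,0],[0,0,0.02,0]]}}

```text
time_s: 8.98
tcp_pos: [0.6283, 0.0407, 0.1093]
ee_rot: [[0.002, -1.0, -0.0], [-1.0, -0.002, 0.0], [-0.0, 0.0, -1.0]]
wrist_force: [-0.6, -0.3, 0.4]
gripper_width: 0.408
```

Request:
{"name": "drive_tool", "arguments": {"series": [[0,0,0,0],[0,0,0,0],[0,0,0,0],[0,0,0,0]], "fingers": 50}}

```text
time_s: 9.48
tcp_pos: [0.6284, 0.0407, 0.1093]
ee_rot: [[0.002, -1.0, 0.0], [-1.0, -0.002, 0.0], [-0.0, -0.0, -1.0]]
wrist_force: [-0.4, -0.6, 1.0]
gripper_width: 0.57
```

Request:
{"name": "drive_tool", "arguments": {"series": [[0,0,-0.1,0],[0,0,-0.3,0],[0,0,-0.65,0],[0,0,-0.95,0],[0,0,-1,0],[0,0,-1,0]]}}

```text
time_s: 10.22
tcp_pos: [0.6281, 0.0407, 0.2298]
ee_rot: [[0.002, -1.0, 0.001], [-1.0, -0.002, 0.001], [-0.001, -0.001, -1.0]]
wrist_force: [0.3, 0.5, -0.7]
gripper_width: 0.572
```

```bash
python3 -c "
from h import *
go([.476,-.327,.23],-90)
c=cam('wrist');save(c,'w6')
cv2.imwrite('pics/w6c.png',cv2.convertScaleAbs(cv2.resize(c['color'][130:290,130:390],None,fx=3,fy=3,interpolation=3),alpha=1.5,beta=10))
"
```

```text
t 10.225 tcp [0.6281 0.0407 0.2298] yaw -89.9 F [ 0.3  0.5 -0.7] w 49.8 j [ 18.  25.  -4.  -0. -61. -18.] UNITS [ 3.062  1.273 -0.005] 0.001
```

View pics/w6c.png

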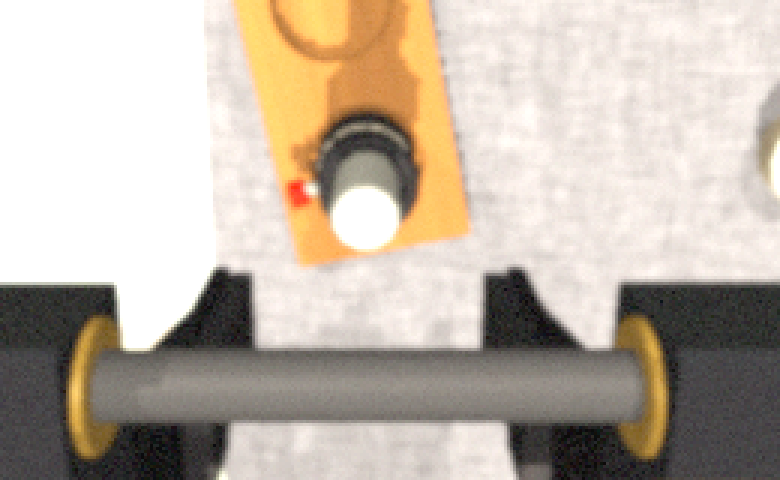

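The spacer is seated over the shoulder and the barrel top is at pixel (252,201.3). Now the sleeve.

Request:
{"name": "drive_tool", "arguments": {"series": [[0.2,0.08,0,0],[0.55,0.23,0,0],[1,0.42,0,0]], "fingers": 60}}

```text
time_s: 10.65
tcp_pos: [0.5768, -0.0809, 0.2278]
ee_rot: [[0.003, -1.0, -0.003], [-1.0, -0.003, -0.0], [0.0, 0.003, -1.0]]
wrist_force: [-0.0, -1.1, 0.0]
gripper_width: 0.686
```

Request:
{"name": "drive_tool", "arguments": {"series": [[0.45,0.19,0,0],[0.9,0.38,0,0],[1,0.42,0,0]]}}

```text
time_s: 11.02
tcp_pos: [0.5251, -0.2028, 0.2281]
ee_rot: [[-0.003, -1.0, -0.003], [-1.0, 0.003, 0.0], [-0.0, 0.003, -1.0]]
wrist_force: [-0.6, 0.7, 0.3]
gripper_width: 0.691
```

Request:
{"name": "drive_tool", "arguments": {"series": [[0.45,0.19,0,0],[0.8,0.33,0,0],[0.98,0.41,0,0],[1,0.43,0,0],[1,0.43,0,0],[1,0.43,0,0]]}}

```text
time_s: 11.78
tcp_pos: [0.4771, -0.3188, 0.2291]
ee_rot: [[0.003, -1.0, -0.0], [-1.0, -0.003, 0.0], [-0.0, 0.0, -1.0]]
wrist_force: [-0.6, -0.2, -0.7]
gripper_width: 0.69
```

```bash
python3 -c "
from h import *
go([.476,-.327,.11],-90)
c=cam('wrist');save(c,'w7')
h=cv2.cvtColor(c['color'],cv2.COLOR_BGR2HSV);print(proj(c,[.476,-.327,.012]))
m=cv2.inRange(h,(12,110,60),(32,255,255));m[220:]=0
n,l,st,ce=cv2.connectedComponentsWithStats(m)
for i in range(1,n):
  if st[i,4]>60: print(st[i],ce[i],at_z(c,st[i,0]+st[i,2]/2-.5,st[i,1]+st[i,3]/2-.5,.010))
"
```

```text
t 11.775 tcp [ 0.4771 -0.3188  0.2291] yaw -89.81 F [-0.6 -0.2 -0.7] w 60.0 j [-18.  20. -12.  -0. -58.  18.] UNITS [0.069 0.009 0.992] 0.002
[252.93065869 177.13006837]
[240 162  28  29 309] [253.12621359 176.66019417] [ 0.47531849 -0.32795588  0.01      ]
```

Request:
{"name": "drive_tool", "arguments": {"series": [[0.03,0.01,0.15,0],[0.075,0.013,0.45,0],[0.075,0.013,0.8,0],[0.075,0.013,0.97,0],[0.075,0.013,0.97,0],[0.075,0.013,0.97,0]]}}

```text
time_s: 12.58
tcp_pos: [0.4762, -0.3286, 0.1139]
ee_rot: [[0.003, -1.0, 0.002], [-1.0, -0.003, -0.001], [0.001, -0.002, -1.0]]
wrist_force: [0.8, -0.7, 0.1]
gripper_width: 0.688
```

```bash
python3 -c "
from h import *
c=cam('wrist');save(c,'w8')
h=cv2.cvtColor(c['color'],cv2.COLOR_BGR2HSV)
m=cv2.inRange(h,(12,100,50),(32,255,255));m[248:]=0
n,l,st,ce=cv2.connectedComponentsWithStats(m)
for i in range(1,n):
  if st[i,4]>60: print(st[i],ce[i],at_z(c,st[i,0]+st[i,2]/2-.5,st[i,1]+st[i,3]/2-.5,.010))
for z in (0,.012):
  a=np.linspace(0,6.28,60);q=np.array([proj(c,[.4755+.017*np.cos(t),-.3278+.017*np.sin(t),z]) for t in a]);print(z,q.min(0),q.max(0))
go([.4755,-.3278,.072],-90)
"
```

```text
[232 196  43  44 822] [253.06569343 218.40145985] [ 0.47550158 -0.32853722  0.01      ]
[138 235  18  13 168] [146.80357143 241.61904762] [ 0.56125886 -0.30806711  0.01      ]
[349 235  19  13 179] [357.36871508 241.62569832] [ 0.39095839 -0.308738    0.01      ]
0 [232.31058544 194.13604114] [273.6674156  233.15290106]
0.012 [231.16368923 198.36330974] [274.84087937 239.33965734]
t 12.625 tcp [ 0.4762 -0.3287  0.1143] yaw -89.83 F [ 1.1  0.3 -1. ] w 59.7 j [-19.  28. -19.   0. -43.  19.] UNITS [-0.008  0.007  0.352] 0.001
```

Request:
{"name": "drive_tool", "arguments": {"series": [[-0.003,0.007,0.1,0],[-0.003,0.007,0.22,0],[-0.003,0.007,0.31,0],[-0.003,0.007,0.35,0],[-0.003,0.007,0.35,0],[-0.003,0.007,0.35,0]], "fingers": 54}}

```text
time_s: 13.38
tcp_pos: [0.4744, -0.3283, 0.0708]
ee_rot: [[0.002, -1.0, 0.0], [-1.0, -0.002, -0.0], [0.0, -0.0, -1.0]]
wrist_force: [0.1, 0.5, -0.2]
gripper_width: 0.62
```

Request:
{"name": "drive_tool", "arguments": {"series": [[0,0,0,0],[0,0,0,0],[0,0,0,0],[0,0,0,0],[0,0,0,0]], "fingers": 26}}

```text
time_s: 14.0
tcp_pos: [0.4744, -0.3283, 0.0709]
ee_rot: [[0.002, -1.0, 0.0], [-1.0, -0.002, -0.0], [0.0, -0.0, -1.0]]
wrist_force: [-0.4, 0.1, -0.1]
gripper_width: 0.367
```

Request:
{"name": "drive_tool", "arguments": {"series": [[0,0,-0.1,0],[0,0,-0.3,0],[0,0,-0.65,0],[0,0,-0.95,0],[0,0,-1,0],[0,0,-1,0]]}}

```text
time_s: 14.75
tcp_pos: [0.474, -0.3281, 0.1911]
ee_rot: [[0.002, -1.0, 0.001], [-1.0, -0.002, 0.0], [-0.0, -0.001, -1.0]]
wrist_force: [-0.1, 1.2, -0.5]
gripper_width: 0.365
```

```bash
python3 -c "
from h import *
c=cam('wrist');save(c,'w9');go([.6288,.041,.23],-90)
s=telemetry.sense();R=np.array(s['ee_rot']);t=np.array(s['tcp_pos'])
for x in (-.002,0,.002):print(x,proj(c,t+R@[x+.017,0,.0595]),proj(c,t+R@[x+.017,0,.0715]))
print(c['color'][205:240,253].tolist())
"
```

```text
t 14.8 tcp [ 0.4737 -0.3279  0.1901] yaw -89.91 F [-0.2  0.5 -1. ] w 31.9 j [-19.  23. -14.  -0. -53.  19.] UNITS [-3.072 -1.297 -0.331] 0.001
-0.002 [252.61561452 219.69990364] [252.62826072 213.08755917]
0 [252.61636685 216.62680254] [252.6290017  210.19927337]
0.002 [252.61712414 213.53339345] [252.62974723 207.29317889]
[[137, 141, 147], [137, 142, 148], [141, 146, 151], [143, 146, 152], [138, 141, 148], [135, 140, 146], [132, 137, 143], [122, 133, 142], [90, 111, 132], [51, 89, 116], [33, 83, 112], [31, 83, 114], [37, 88, 118], [36, 105, 134], [51, 136, 169], [66, 165, 197], [76, 180, 207], [80, 191, 206], [98, 193, 202], [117, 177, 186], [128, 153, 162], [136, 142, 149], [138, 142, 149], [132, 137, 143], [131, 137, 142], [129, 133, 139], [133, 136, 143], [135, 139, 144], [135, 138, 143], [134, 136, 143], [135, 139, 147], [133, 136, 144], [127, 130, 134], [121, 122, 128], [123, 125, 132]]
```

Request:
{"name": "drive_tool", "arguments": {"series": [[-0.2,-0.08,-0.12,0],[-0.55,-0.23,-0.33,0],[-1,-0.43,-0.33,0]]}}

```text
time_s: 15.18
tcp_pos: [0.5263, -0.2077, 0.2308]
ee_rot: [[0.0, -1.0, 0.001], [-1.0, -0.0, -0.001], [0.001, -0.001, -1.0]]
wrist_force: [1.3, -0.2, -0.7]
gripper_width: 0.372
```

Request:
{"name": "drive_tool", "arguments": {"series": [[-0.45,-0.19,0,0],[-0.9,-0.38,0,0],[-1,-0.43,0,0]]}}

```text
time_s: 15.55
tcp_pos: [0.5775, -0.0851, 0.2286]
ee_rot: [[0.006, -1.0, -0.003], [-1.0, -0.006, -0.0], [-0.0, 0.003, -1.0]]
wrist_force: [-0.1, -0.3, -1.0]
gripper_width: 0.372
```

Request:
{"name": "drive_tool", "arguments": {"series": [[-0.45,-0.19,0,0],[-0.8,-0.33,0,0],[-0.98,-0.41,0,0],[-1,-0.43,0,0],[-1,-0.43,0,0],[-1,-0.43,0,0]]}}

```text
time_s: 16.3
tcp_pos: [0.6279, 0.0307, 0.2303]
ee_rot: [[0.0, -1.0, -0.001], [-1.0, -0.0, -0.0], [0.0, 0.001, -1.0]]
wrist_force: [-0.1, 0.0, -0.6]
gripper_width: 0.37
```

```bash
python3 -c "
from h import *
go([.6287,.0392,.161],-90)"
```

```text
t 16.3 tcp [0.6279 0.0307 0.2303] yaw -89.98 F [-0.1  0.  -0.6] w 32.2 j [ 18.  25.  -4.  -0. -61. -18.] UNITS [-0.071 -0.007  0.578] 0.0
```

Request:
{"name": "drive_tool", "arguments": {"series": [[-0.04,-0.003,0.1,0],[-0.071,-0.007,0.3,0],[-0.071,-0.007,0.5,0],[-0.071,-0.007,0.578,0],[-0.071,-0.007,0.578,0],[-0.071,-0.007,0.578,0]]}}

```text
time_s: 17.05
tcp_pos: [0.6298, 0.0406, 0.1621]
ee_rot: [[0.002, -1.0, 0.002], [-1.0, -0.002, 0.0], [-0.0, -0.002, -1.0]]
wrist_force: [-0.2, 0.3, -0.9]
gripper_width: 0.369
```

```bash
python3 -c "
from h import *
go([.6287,.0392,.15],-90)
c=cam('wrist');save(c,'w10')
s=telemetry.sense();R=np.array(s['ee_rot']);t=np.array(s['tcp_pos'])
for x in (-.002,0,.002):print(x,proj(c,t+R@[x,0,t[2]-.086]), proj(c,t+R@[x+.017,0,.0595]), proj(c,t+R@[x+.0132,0,.0595]))
cv2.imwrite('pics/w10c.png',cv2.convertScaleAbs(cv2.resize(c['color'][150:290,170:340],None,fx=4,fy=4,interpolation=3),alpha=1.5,beta=10))
"
```

```text
t 17.05 tcp [0.6298 0.0406 0.1621] yaw -89.88 F [-0.2  0.3 -0.9] w 32.1 j [ 18.  29.  -8.   0. -53. -18.] UNITS [0.012 0.009 0.101] 0.001
-0.002 [251.88234482 234.5038767 ] [251.83481895 220.14744166] [251.83831648 225.96884098]
0 [251.88083817 231.80547193] [251.8329604  217.05401037] [251.83648115 222.9140557 ]
0.002 [251.87932262 229.09112562] [251.83108945 213.93994382] [251.83463365 219.83902127]
```

View pics/w10c.png

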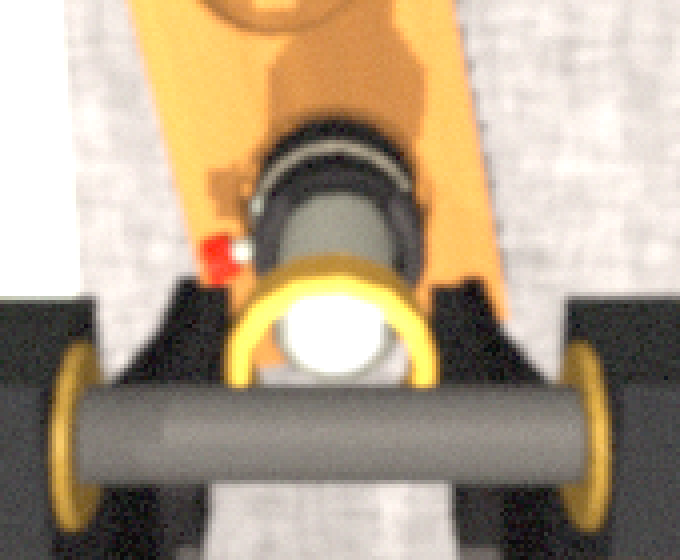

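```bash
python3 -c "
from h import *
c=loadc('w10');a=c['color'].astype(int)
for col in (247,250,253,256,259):print(col,[(int(x[0]),int(x[2])) for x in a[210:228,col]])
w9=loadc('w9')['color'].astype(int)
print([(int(x[0]),int(x[2])) for x in w9[210:232,253]])
for row in (236,238,240):print(row,[(int(x[0]),int(x[2])) for x in a[row,222:286]])
s=telemetry.sense();R=np.array(s['ee_rot']);t=np.array(s['tcp_pos'])
for x in (-.002,-.001,0,.001):print(x,proj(c,t+R@[x+.017,0,.0715])[1],proj(c,t+R@[x+.017,0,.0595])[1], proj(c,t+R@[x+.0132,0,.0595])[1])
"
```

```text
247 [(89, 102), (89, 105), (82, 102), (74, 109), (52, 114), (40, 120), (30, 118), (37, 121), (36, 127), (47, 157), (66, 191), (76, 210), (86, 216), (103, 217), (148, 216), (190, 214), (203, 212), (207, 211)]
250 [(94, 106), (91, 106), (85, 107), (68, 112), (45, 117), (38, 117), (32, 118), (31, 121), (39, 134), (53, 168), (68, 202), (81, 214), (92, 217), (115, 216), (162, 215), (193, 214), (205, 212), (205, 211)]
253 [(90, 106), (88, 106), (84, 110), (61, 114), (38, 116), (30, 118), (32, 119), (32, 124), (43, 145), (56, 180), (72, 207), (81, 216), (94, 217), (126, 216), (169, 214), (192, 207), (201, 206), (202, 206)]
256 [(89, 101), (86, 100), (80, 109), (69, 119), (44, 119), (37, 118), (29, 118), (35, 124), (48, 142), (57, 176), (71, 205), (81, 215), (92, 217), (123, 216), (163, 212), (192, 209), (201, 208), (204, 208)]
259 [(90, 100), (88, 102), (83, 100), (78, 106), (58, 113), (38, 115), (37, 120), (35, 118), (28, 121), (47, 146), (56, 182), (73, 206), (80, 215), (93, 217), (125, 216), (163, 212), (190, 207), (200, 207)]
[(135, 146), (132, 143), (122, 142), (90, 132), (51, 116), (3
[... 1918 characters left out ...]
, 169), (174, 178), (180, 183), (184, 187), (184, 187), (186, 188), (185, 187), (184, 184), (182, 184), (181, 183), (180, 180), (180, 180), (177, 179), (174, 175), (161, 165), (144, 153), (126, 138), (112, 127), (104, 120), (112, 126), (123, 134), (135, 143), (141, 149), (144, 155), (140, 154), (118, 142), (78, 142), (62, 177), (67, 204), (71, 214), (73, 212), (64, 196), (47, 157), (25, 98), (10, 40), (23, 23), (4, 10), (21, 23), (24, 22), (13, 23)]
-0.002 213.45019109669113 220.14744165912194 225.96884098474098
-0.001 211.9992789520128 218.60329257966518 224.4439669615981
0 210.54386773024294 217.05401036747332 222.91405569633466
0.001 209.08393647236613 215.4995693842318 221.37908218775038
```

The barrel top is at about pixel (253.4,232) and the bore centre is about 1 mm off along tool +x, within the 1.6 mm clearance. I'll correct that and lower the sleeve.

Request:
{"name": "drive_tool", "arguments": {"series": [[0.008,0.005,0,0],[0.008,0.005,0.03,0],[0.008,0.005,0.06,0],[0.008,0.005,0.09,0],[0.008,0.005,0.13,0],[0.008,0.005,0.13,0]]}}

```text
time_s: 17.85
tcp_pos: [0.6283, 0.0395, 0.1448]
ee_rot: [[0.002, -1.0, -0.001], [-1.0, -0.002, -0.0], [0.0, 0.001, -1.0]]
wrist_force: [0.4, 0.7, 0.1]
gripper_width: 0.369
```

```bash
python3 -c "
from h import *
go([.6287,.0396,.117],-90)"
```

```text
t 17.85 tcp [0.6283 0.0395 0.1448] yaw -89.89 F [0.4 0.7 0.1] w 32.1 j [ 18.  30.  -9.  -0. -51. -18.] UNITS [-0.001 -0.004  0.231] 0.001
```

Request:
{"name": "drive_tool", "arguments": {"series": [[0,0,0.05,0],[0,0,0.1,0],[0,0,0.15,0],[0,0,0.19,0],[0,0,0.21,0],[0,0,0.22,0],[0,0,0.22,0]]}}

```text
time_s: 18.73
tcp_pos: [0.6287, 0.0396, 0.1192]
ee_rot: [[0.002, -1.0, 0.0], [-1.0, -0.002, -0.0], [0.0, -0.0, -1.0]]
wrist_force: [-0.1, -0.3, 0.6]
gripper_width: 0.368
```

Request:
{"name": "drive_tool", "arguments": {"series": [[0,0,0.005,0],[0,0,0.01,0],[0,0,0.01,0]]}}

```text
time_s: 19.1
tcp_pos: [0.6286, 0.0396, 0.1179]
ee_rot: [[0.002, -1.0, -0.0], [-1.0, -0.002, 0.0], [-0.0, 0.0, -1.0]]
wrist_force: [0.3, -0.2, -0.3]
gripper_width: 0.367
```

Request:
{"name": "drive_tool", "arguments": {"series": [[0,0,0,0],[0,0,0,0],[0,0,0,0],[0,0,0,0]], "fingers": 48}}

```text
time_s: 19.6
tcp_pos: [0.6286, 0.0396, 0.1179]
ee_rot: [[0.002, -1.0, 0.0], [-1.0, -0.002, 0.0], [-0.0, -0.0, -1.0]]
wrist_force: [0.2, 0.2, -0.1]
gripper_width: 0.545
```

Request:
{"name": "drive_tool", "arguments": {"series": [[0,0,-0.1,0],[0,0,-0.3,0],[0,0,-0.65,0],[0,0,-0.92,0],[0,0,-0.95,0],[0,0,-0.95,0]]}}

```text
time_s: 20.35
tcp_pos: [0.6282, 0.0396, 0.2319]
ee_rot: [[0.002, -1.0, -0.0], [-1.0, -0.002, 0.0], [-0.0, 0.0, -1.0]]
wrist_force: [-0.2, 0.4, 0.6]
gripper_width: 0.554
```

```bash
python3 -c "
from h import *
go([.6287,.041,.124],-90)
c=cam('wrist');save(c,'w11');a=c['color']
s=cam('scene');save(s,'s11')
b=np.zeros((480,800,3),np.uint8)
b[:,:400]=cv2.resize(a[140:260,200:300],(400,480),interpolation=3)
b[:,400:]=cv2.resize(s['color'][175:247,255:315],(400,480),interpolation=3)
cv2.imwrite('pics/c11.png',cv2.convertScaleAbs(b,alpha=1.5,beta=10))
"
```

```text
t 20.35 tcp [0.6282 0.0396 0.2319] yaw -89.9 F [-0.2  0.4  0.6] w 48.2 j [ 18.  25.  -4.  -0. -61. -18.] UNITS [-0.012 -0.004  0.9  ] 0.001
```

View pics/c11.png

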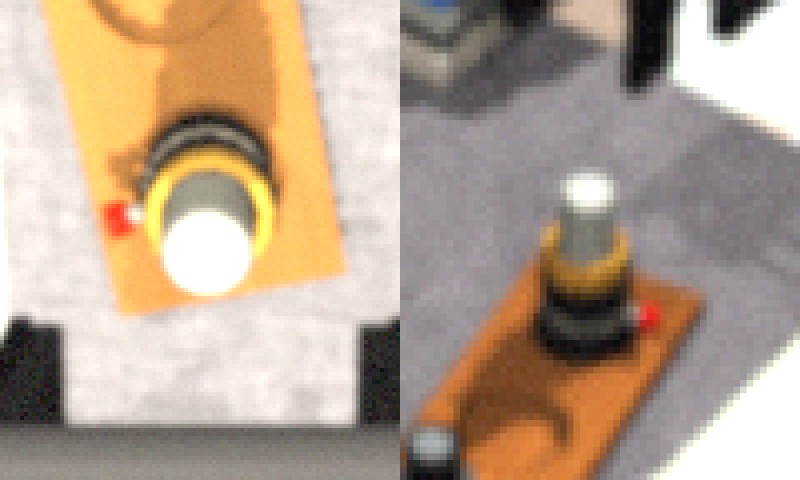

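Both rings are seated: brass sits on black at the shoulder in both views. The barrel top is at wrist pixel (251.8,203) and the screw end at about (226.5,194).

```bash
python3 -c "
from h import *
c=loadc('w11');p=at_z(c,251.8,203,.086);q=at_z(c,226.5,194.3,.025);d=q-p;print(p,np.hypot(*d[:2]),np.degrees(np.arctan2(d[1],d[0])))
h=cv2.cvtColor(c['color'],cv2.COLOR_BGR2HSV);m=cv2.inRange(h,(0,130,60),(6,255,255))|cv2.inRange(h,(174,130,60),(180,255,255))
n,l,st,ce=cv2.connectedComponentsWithStats(m);print([(st[i].tolist(),ce[i]) for i in range(1,n) if st[i,4]>10])
i=1+np.argmax(st[1:,4]);d=at_z(c,*ce[i],.025)-p;print('red centroid',np.hypot(*d[:2]),np.degrees(np.arctan2(d[1],d[0])))
go([p[0],p[1],.132],-90)"
```

```text
[0.62838811 0.04111232 0.086     ] 0.03092576642471676 16.291679068016723
[([226, 191, 7, 8, 39], array([229.07692308, 194.51282051]))]
red centroid 0.02813010638474639 18.50819126213502
t 20.45 tcp [0.6279 0.0395 0.2306] yaw -89.9 F [-0.1 -0.1 -0.1] w 48.0 j [ 18.  25.  -4.  -0. -61. -18.] UNITS [-0.014 -0.006  0.821] 0.001
```

Request:
{"name": "drive_tool", "arguments": {"series": [[-0.014,-0.006,0.1,0],[-0.014,-0.006,0.3,0],[-0.014,-0.006,0.55,0],[-0.014,-0.006,0.74,0],[-0.014,-0.006,0.815,0],[-0.014,-0.006,0.815,0],[-0.014,-0.006,0.815,0]]}}

```text
time_s: 21.32
tcp_pos: [0.6299, 0.0414, 0.1349]
ee_rot: [[0.002, -1.0, 0.002], [-1.0, -0.002, 0.0], [-0.0, -0.002, -1.0]]
wrist_force: [0.3, -0.3, -0.3]
gripper_width: 0.552
```

```bash
python3 -c "
from h import *
go([.6284,.0411,.132],-90)"
```

```text
t 21.325 tcp [0.6299 0.0414 0.1349] yaw -89.87 F [ 0.3 -0.3 -0.3] w 48.0 j [ 18.  31. -10.   0. -49. -18.] UNITS [0.003 0.013 0.024] 0.001
```

Request:
{"name": "drive_tool", "arguments": {"series": [[0.003,0.012,0.01,0],[0.003,0.012,0.02,0],[0.003,0.012,0.02,0]]}}

```text
time_s: 21.7
tcp_pos: [0.6279, 0.0409, 0.1319]
ee_rot: [[0.002, -1.0, 0.0], [-1.0, -0.002, 0.0], [-0.0, -0.0, -1.0]]
wrist_force: [-0.2, -0.1, -0.1]
gripper_width: 0.553
```

Request:
{"name": "drive_tool", "arguments": {"series": [[0,0,0,0],[0,0,0,0],[0,0,0,0],[0,0,0,0],[0,0,0,0],[0,0,0,0]], "fingers": 14}}

```text
time_s: 22.45
tcp_pos: [0.628, 0.041, 0.1317]
ee_rot: [[0.002, -1.0, 0.0], [-1.0, -0.002, 0.0], [-0.0, -0.0, -1.0]]
wrist_force: [-0.4, -0.3, -0.0]
gripper_width: 0.259
```

Request:
{"name": "drive_tool", "arguments": {"series": [[0,0,-0.05,0],[0,0,-0.15,0],[0,0,-0.35,0],[0,0,-0.6,0],[0,0,-0.85,0],[0,0,-0.98,0],[0,0,-1,0],[0,0,-1,0]]}}

```text
time_s: 23.45
tcp_pos: [0.6273, 0.0409, 0.2506]
ee_rot: [[0.002, -1.0, -0.002], [-1.0, -0.002, -0.0], [0.0, 0.002, -1.0]]
wrist_force: [-0.5, -0.3, -2.6]
gripper_width: 0.257
```

```bash
python3 -c "
from h import *
go([.48,.21,.33],-90)
c=cam('wrist');save(c,'w12')
t=loadc('top0');s=loadc('scene0')
print(tri(t,(143,198),s,(303.7,109)))
"
```

```text
t 23.45 tcp [0.6273 0.0409 0.2506] yaw -89.9 F [-0.5 -0.3 -2.6] w 22.3 j [ 18.  24.  -2.  -0. -64. -18.] UNITS [-1.412  1.226 -0.659] 0.001
(array([0.49672336, 0.30391588, 0.19666296]), np.float64(0.004542093899201948))
```

Request:
{"name": "drive_tool", "arguments": {"series": [[-0.03,0.03,-0.1,-0.03],[-0.1,0.1,-0.25,-0.1],[-0.2,0.2,-0.45,-0.19],[-0.32,0.35,-0.65,-0.28],[-0.44,0.5,-0.8,-0.37],[-0.55,0.62,-0.9,-0.46],[-0.64,0.72,-0.91,-0.55],[-0.68,0.77,-0.91,-0.64],[-0.7,0.8,-0.91,-0.7],[-0.7,0.8,-0.91,-0.72]]}}

```text
time_s: 24.75
tcp_pos: [0.5311, 0.1249, 0.3595]
ee_rot: [[0.992, -0.126, -0.003], [-0.126, -0.992, -0.001], [-0.002, 0.001, -1.0]]
wrist_force: [-0.2, -0.5, -1.9]
gripper_width: 0.256
```

```bash
python3 -c "
from h import *
go([.455,.2,.36],40)"
```

```text
t 24.75 tcp [0.5311 0.1249 0.3595] yaw -7.25 F [-0.2 -0.5 -1.9] w 22.3 j [ 30.  12.  -4.  -0. -74.  53.] UNITS [-0.708 -0.541 -0.003] -0.412
```

Request:
{"name": "drive_tool", "arguments": {"series": [[-0.08,-0.06,0,-0.05],[-0.22,-0.17,0,-0.13],[-0.38,-0.29,0,-0.22],[-0.54,-0.41,0,-0.3],[-0.66,-0.5,0,-0.37],[-0.708,-0.541,0,-0.412],[-0.708,-0.541,0,-0.412],[-0.708,-0.541,0,-0.412]]}}

```text
time_s: 25.75
tcp_pos: [0.4559, 0.1998, 0.3603]
ee_rot: [[0.769, 0.639, -0.001], [0.639, -0.769, -0.001], [-0.001, 0.0, -1.0]]
wrist_force: [-0.0, 0.9, -1.3]
gripper_width: 0.257
```

```bash
python3 -c "
from h import *
c=cam('wrist');save(c,'w13');s=cam('scene');save(s,'s13')
go([.455,.2,.36],40)
print(proj(c,[.4967,.3039,.1967]),proj(c,[.5125,.37,.01]),proj(c,[.5125,.37,.257]))
b=np.zeros((600,800,3),np.uint8)
b[:,:500]=cv2.resize(c['color'][0:240,100:300],(500,600),interpolation=3)
s0=loadc('scene0')['color'];t0=loadc('top0')['color']
b[:300,500:]=cv2.resize(s0[80:130,295:345],(300,300),interpolation=3)
b[300:,500:]=cv2.resize(s['color'][60:210,260:410],(300,300),interpolation=3)
cv2.imwrite('pics/c13.png',cv2.convertScaleAbs(b,alpha=1.4,beta=10))
"
```

```text
t 25.85 tcp [0.456  0.1997 0.3605] yaw 39.76 F [-0.  -0.3 -2.6] w 22.2 j [ 42.   7. -10.  -0. -73.  87.] UNITS [-0.005 -0.007  0.004] -0.002
[192.01394865  90.56328327] [190.01551051  65.76747337] [100.82969874 -12.3322996 ]
```

View pics/c13.png

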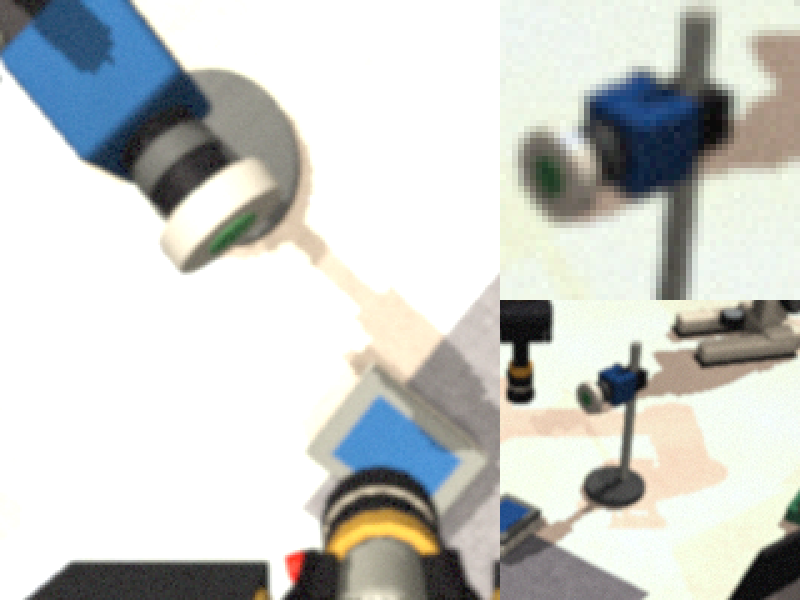

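The wrist view shows the ring light's front rim running from crop (183,268) to (279,200), with the glass at about (233,234). The block's top edges run (0,75)→(83,160) and (125,0)→(183,68). The scene crop puts the lens at (552,173). The eyepiece hangs upright with both rings riding on it.

```bash
python3 -c "
from h import *
t=loadc('top0');s=loadc('scene0');w=loadc('w13')
W=lambda x,y:(100+x/2.5-.3,y/2.5-.3)
obs=[(w,W(233,234)),(s,(303.6,108.9)),(t,(143,198))]
print('w-s',tri(*obs[0],*obs[1]),'w-t',tri(*obs[0],*obs[2]))
L=tri(*obs[0],*obs[1])[0]
def ang(a,b,z):
  d=(at_z(w,*W(*b),z)-at_z(w,*W(*a),z))[:2];return np.hypot(*d),np.degrees(np.arctan2(d[1],d[0]))
print('rim',ang((183,268),(279,200),L[2]))
print('edgeL',ang((0,75),(83,160),L[2]+.022),'edgeR',ang((125,0),(183,68),L[2]+.022),'front',ang((83,159),(183,68),L[2]+.022))
F=at_z(w,*W(205,160),.01);print('foot?',F)
for f in ((.5081,.3728),(.517,.3678)):
  d=L[:2]-f;print(np.hypot(*d),np.degrees(np.arctan2(d[1],d[0])))
a=w['color'].astype(int)
h=cv2.cvtColor(w['color'],cv2.COLOR_BGR2HSV);m=cv2.inRange(h,(0,130,60),(6,255,255))|cv2.inRange(h,(174,130,60),(180,255,255))
n,l,st,ce=cv2.connectedComponentsWithStats(m);print([(st[i].tolist(),ce[i]) for i in range(1,n) if st[i,4]>10])
"
```

```text
w-s (array([0.49710326, 0.30282552, 0.19843502]), np.float64(0.0041896786316597615)) w-t (array([0.49525252, 0.30216304, 0.19612843]), np.float64(0.0002663385873863728))
rim (np.float64(0.04258268332376401), np.float64(-17.66522326294189))
edgeL (np.float64(0.0331363192120641), np.float64(-96.76704434741058)) edgeR (np.float64(0.02419587693040226), np.float64(-98.74621471695832)) front (np.float64(0.04254707144312019), np.float64(-13.188656735965084))
foot? [0.50673502 0.38144792 0.01      ]
0.07083329741781501 -98.93119139245906
0.06795265441915492 -107.02584312084258
[([215, 221, 7, 13, 63], array([217.82539683, 225.85714286]))]
```

```bash
python3 -c "
from h import *
w=loadc('w13');z=.22
a=w['color'].astype(float)
# rectify plane z=.22 to 0.5mm/px metric top-down view
xs=np.arange(.44,.56,.0005);ys=np.arange(.28,.42,.0005)
X,Y=np.meshgrid(xs,ys)
q=np.stack([X,Y,np.full_like(X,z)],-1)-w['e'];q=q@w['R']
U=w['cx']+w['fx']*q[...,0]/-q[...,2];V=w['cy']-w['fy']*q[...,1]/-q[...,2]
im=cv2.remap(w['color'],U.astype(np.float32),V.astype(np.float32),1)
h=cv2.cvtColor(im,cv2.COLOR_BGR2HSV)
m=((h[...,0]>95)&(h[...,0]<125)&(h[...,1]>100)&(h[...,2]>95)).astype(np.uint8)
ok=(U>1)&(V>1);m[~ok]=0
print(m.sum()*.00025*1e3)
# left/right edges per y
L=[];R_=[]
for j in range(0,len(ys),6):
  c=np.where(m[j])[0]
  if len(c)>10: print(round(ys[j],4),xs[c[0]].round(4),xs[c[-1]].round(4),ok[j,c[0]-2] if c[0]>1 else None,[int(v) for v in h[j,c[-1]-2:c[-1]+6,2]])
"
```

```text
1112.25
0.34 0.5165 0.525 True [111, 105, 100, 94, 96, 123, 157, 179]
0.343 0.5035 0.526 True [112, 104, 96, 97, 115, 148, 173, 188]
0.346 0.489 0.5265 True [115, 107, 98, 97, 106, 136, 165, 186]
0.349 0.485 0.527 True [118, 109, 102, 98, 105, 135, 166, 186]
0.352 0.486 0.528 True [114, 104, 98, 100, 126, 159, 183, 192]
0.355 0.4865 0.5285 True [116, 107, 99, 100, 116, 151, 176, 191]
0.358 0.487 0.529 True [116, 110, 101, 99, 113, 145, 171, 187]
0.361 0.488 0.5285 True [129, 125, 120, 112, 99, 38, 0, 0]
0.364 0.4885 0.526 True [136, 135, 135, 136, 132, 51, 0, 0]
0.367 0.489 0.5235 True [135, 134, 134, 135, 132, 51, 0, 0]
0.37 0.4895 0.521 True [89, 101, 115, 125, 129, 53, 0, 0]
0.373 0.49 0.5055 True [122, 110, 97, 86, 76, 75, 74, 75]
0.376 0.491 0.5055 True [127, 117, 101, 88, 80, 75, 76, 76]
0.379 0.4915 0.506 True [120, 109, 98, 87, 81, 77, 71, 67]
```

```bash
python3 -c "
from h import *
w=loadc('w13');s=telemetry.sense();R=np.array(s['ee_rot']);t=np.array(s['tcp_pos'])
h=cv2.cvtColor(w['color'],cv2.COLOR_BGR2HSV);m=cv2.inRange(h,(0,110,50),(8,255,255))|cv2.inRange(h,(172,110,50),(180,255,255))
for v in range(218,238):
  c=np.where(m[v])[0];print(v,c.tolist())
yaw=np.arctan2(R[1,0],R[0,0])
for rel in (102,105,107.4,110,113):
  a=yaw+np.radians(rel);c=t+np.array([0,0,-.1277+.021]);r0=np.array([np.cos(a),np.sin(a),0]);sd=np.array([-r0[1],r0[0],0]);P=[]
  for rad in (.024,.031):
    for th in np.linspace(0,6.28,40): P.append(proj(w,c+rad*r0+.0055*(np.cos(th)*sd+np.sin(th)*np.array([0,0,1]))))
  P=np.array(P);print(rel,P.min(0).round(1),P.max(0).round(1))
print(proj(w,t+R@[0,0,.0457]),proj(w,t+R@[.0195,0,.1167]))
go([.4775,.2145,.2807],-29.6)
"
```

```text
218 []
219 []
220 []
221 [217, 218, 219, 220, 221, 222]
222 [215, 216, 217, 218, 219, 220, 221]
223 [214, 215, 216, 217, 218, 219, 220, 221]
224 [214, 215, 216, 217, 218, 219, 220, 221]
225 [214, 215, 216, 217, 218, 219, 220, 221]
226 [215, 216, 217, 218, 219, 220]
227 [215, 216, 217, 218, 219, 220]
228 [215, 216, 217, 218, 219, 220]
229 [215, 216, 217, 218, 219, 220]
230 [216, 217, 218, 219]
231 [216, 217, 218, 219]
232 [217, 218]
233 [218]
234 []
235 []
236 []
237 []
102 [212.  213.8] [224.3 229.1]
105 [212.3 215.3] [225.  230.8]
107.4 [212.5 216.5] [225.6 232.2]
110 [212.9 217.8] [226.4 233.7]
113 [213.4 219.3] [227.3 235.3]
[251.79850891 251.37851636] [251.95626418 187.7869765 ]
t 25.85 tcp [0.456  0.1997 0.3605] yaw 39.76 F [-0.  -0.3 -2.6] w 22.2 j [ 42.   7. -10.  -0. -73.  87.] UNITS [0.217 0.02  0.665] 0.605
```

```bash
cat > fit.py <<'E'
from h import *
def red(w):
    h=cv2.cvtColor(w['color'],cv2.COLOR_BGR2HSV);m=cv2.inRange(h,(0,110,50),(8,255,255))|cv2.inRange(h,(172,110,50),(180,255,255))
    n,l,st,ce=cv2.connectedComponentsWithStats(m);i=1+np.argmax(st[1:,4]);return ce[i],st[i]
def model(w,c,a):
    """c: point on axis at screw height, a: world angle (rad)"""
    r0=np.array([np.cos(a),np.sin(a),0]);sd=np.array([-r0[1],r0[0],0])
    P=[proj(w,c+rad*r0+.0055*(np.cos(t)*sd+np.sin(t)*np.array([0,0,1]))) for rad in (.024,.031) for t in np.linspace(0,6.28,40)]
    H=cv2.convexHull(np.array(P,np.float32));M=cv2.moments(H);b=np.array(P)
    return np.array([M['m10'],M['m01']])/M['m00'],b.min(0),b.max(0)
E
python3 -c "
from fit import *
for n in ('w4','w5','w6','w10','w11'):
  w=loadc(n);ce,st=red(w)
  A=np.radians(np.arange(8,32,.5));E=[np.linalg.norm(model(w,np.array([.6284,.0411,.025]),a)[0]-ce) for a in A];i=np.argmin(E)
  print(n,ce.round(1),st.tolist(),np.degrees(A[i]),round(E[i],2),[x.round(1) for x in model(w,np.array([.6284,.0411,.025]),A[i])])
w=loadc('w12');print(red(w))
"
```

```text
w4 [231.8 194.7] [229, 191, 7, 9, 47] 19.0 0.55 [array([232.3, 194.6]), array([227.9, 189.2]), array([236.8, 200. ])]
w5 [223.3 214.4] [219, 209, 10, 14, 88] 19.0 1.26 [array([224.5, 214. ]), array([218.7, 207. ]), array([230.4, 221. ])]
w6 [228.8 194.3] [226, 190, 7, 9, 51] 19.0 0.7 [array([229.5, 194. ]), array([225. , 188.6]), array([234. , 199.5])]
w10 [224.2 214.7] [220, 209, 10, 14, 89] 19.0 1.25 [array([225.3, 214.2]), array([219.6, 207.2]), array([231.1, 221. ])]
w11 [228.8 194.6] [226, 191, 7, 8, 47] 18.5 0.74 [array([229.5, 194.3]), array([225.1, 188.9]), array([234. , 199.7])]
(array([217.53012048, 225.92771084]), array([214, 220,   9,  14,  83], dtype=int32))
```

Request:
{"name": "drive_tool", "arguments": {"series": [[0.02,0,0.04,0.04],[0.06,0.01,0.13,0.12],[0.1,0.01,0.25,0.21],[0.14,0.015,0.37,0.3],[0.18,0.02,0.48,0.39],[0.2,0.02,0.57,0.48],[0.217,0.02,0.63,0.56],[0.217,0.02,0.66,0.61],[0.217,0.02,0.662,0.624],[0.217,0.02,0.662,0.624]]}}

```text
time_s: 27.1
tcp_pos: [0.4776, 0.2147, 0.2816]
ee_rot: [[0.851, -0.525, 0.0], [-0.525, -0.851, 0.0], [0.0, -0.0, -1.0]]
wrist_force: [0.0, 0.4, -1.5]
gripper_width: 0.255
```

Request:
{"name": "drive_tool", "arguments": {"series": [[0,0,0,0],[0,0,0,0],[0,0,0,0],[0,0,0,0]]}}

```text
time_s: 27.6
tcp_pos: [0.4773, 0.2149, 0.2815]
ee_rot: [[0.851, -0.525, 0.0], [-0.525, -0.851, 0.0], [0.0, -0.0, -1.0]]
wrist_force: [-0.9, -0.3, -2.2]
gripper_width: 0.254
```

```bash
python3 -c "
from fit import *
go([.4775,.2145,.2807],-31.7)
s=cam('scene');save(s,'s14');t=cam('top');save(t,'t14')
T=telemetry.sense();tc=np.array(T['tcp_pos']);ax=tc.copy()
print('red scene',red(s),'top',red(t))
for c in (s,t): print('pred screw end',[model(c,np.array([tc[0],tc[1],tc[2]-.1277+.021]),np.radians(a))[0].round(1) for a in (68,78,88)])
h=cv2.cvtColor(s['color'],cv2.COLOR_BGR2HSV);m=cv2.inRange(h,(15,120,50),(32,255,255))
n,l,st,ce=cv2.connectedComponentsWithStats(m)
for i in range(1,n):
  if st[i,4]>30:print(st[i],ce[i])
q=[proj(s,[tc[0]+.017*np.cos(a),tc[1]+.017*np.sin(a),tc[2]-.1277+zz]) for a in np.linspace(0,6.28,60) for zz in (.042,.054)]
q=np.array(q);print('sleeve pred',q.min(0),q.max(0)); print('lens px pred',proj(s,[.4965,.3025,.197]),proj(s,[tc[0],tc[1],.197]))
"
```

```text
t 27.6 tcp [0.4773 0.2149 0.2815] yaw -31.67 F [-0.9 -0.3 -2.2] w 22.1 j [ 42.  13. -15.  -0. -63.  16.] UNITS [0.003 0.002 0.007] 0.0
red scene (array([467.9471891 , 168.60647359]), array([441, 143,  46,  41, 587], dtype=int32)) top (array([ 60.71682627, 104.06839945]), array([ 43,  67,  62,  54, 731], dtype=int32))
pred screw end [array([287.1, 123.7]), array([286.1, 122.9]), array([284.9, 122.3])]
pred screw end [array([166.9, 205.9]), array([166. , 207.5]), array([165.4, 209.1])]
[142   0  12   5  35] [148.45714286   1.22857143]
[163   0  12   4  32] [167.125    1.0625]
[172  21  93  53 761] [217.37187911  47.46386334]
[139  49  27  30 387] [151.97157623  63.13436693]
[274 116  11   8  45] [279.6        120.33333333]
[  354   172   158   212 15003] [459.05812171 317.00413251]
sleeve pred [272.94005814 113.1576698 ] [284.98997445 123.17953875]
lens px pred [302.62562048 109.34457184] [278.91799825 119.57254555]
```

```bash
python3 -c "
from fit import *
s=loadc('s14');t=loadc('t14')
for c,(u,v) in ((s,(286,123)),(t,(166,207))):
  a=c['color'][v-10:v+11,u-10:u+11].astype(int);d=a[...,2]-np.maximum(a[...,0],a[...,1]);d=np.clip(d-12,0,None);y,x=np.mgrid[v-10:v+11,u-10:u+11]
  print(d.max(),(d*x).sum()/max(d.sum(),1),(d*y).sum()/max(d.sum(),1));
  if c is s: print(d)
o=loadc('s11');a0=loadc('scene0')['color'].astype(int)
b=s['color'].astype(int)
# bystander shift: compare scene patches outside arm
for n,(u,v) in dict(spare=(259,250),vial_a=(199,298),vial_b=(174,337),tub=(233,196),case=(262,172),ring=(162,303),tw=(169,248)).items():
  p=np.abs(b[v-8:v+9,u-8:u+9]-a0[v-8:v+9,u-8:u+9]).mean();print(n,round(p,1))
"
```

```text
70 287.1794871794872 121.31573655103067
[[ 0  0  0  0  0  0  0  0  0  0  0  0  0  0  0  0  0  0  0  0  0]
 [ 0  0  0  0  0  0  0  0  0  0  0  0  0  0  0  0  0  0  0  0  0]
 [ 0  0  0  0  0  0  0  0  0  0  0  0  0  0  0  0  0  0  0  0  0]
 [ 0  0  0  0  0  0  0  0  0  0  4  3  4  5  4  5  4  8  4  6  8]
 [ 0  0  0  0  0  0  0  0  3  6  6  9  6  8 10  9  9  8  8  8  8]
 [ 0  0  0  0  0  0  0  6 12 10 10  9  9  8 10  7 11  9  9  8  8]
 [ 7  4  9  6  8  8  9 11  8 10 10  9  7  7 10  6  9 10  8  8 12]
 [11 15 14 16 16 13 15 13  7  9 14 15 14  8  7  8 10  8 11  9  8]
 [14 17 19 16 18 17 13 10  5 19 39 47 28 16  9  7  9 11  7  8  8]
 [10 12 15 16 14 12 10  2  3 28 62 70 47 14  9  8  9  7 12  7  8]
 [ 1  6  5  9  7  4  0  0  0 18 49 63 39 13  7  8  9 10 10  8  6]
 [ 0  0  0  0  0  0  0  0  0  3 17 28 20  8  5  7  9  7  8  7  7]
 [ 0  0  0  0  0  0  0  0  0  0  5 10 10  6  4  5  4  5  7  3  2]
 [ 0  0  0  0  0  0  0  0  0  1  3  4  3  7  6  7  5  5  2  0  2]
 [ 0  0  0  0  0  0  0  0  0  0  4  5  4  4  4  6  4  4  3  2  3]
 [ 0  0  0  0  0  0  0  0  0  0  1  0  2  0  1  3  2  6  4  4  7]
 [ 0  0  0  0  0  0  0  0  0  0  0  0  0  0  0  0  0  2  1  1  0]
 [ 0  0  0  0  0  0  0  0  0  0  0  0  0  0  0  0  0  0  0  0  0]
 [ 0  0  0  0  0  0  0  0  0  0  0  0  0  0  0  0  0  0  0  0  0]
 [ 0  0  0  0  0  0  0  0  0  0  0  0  0  0  0  0  0  0  0  0  0]
 [ 0  0  0  0  0  0  0  0  0  0  0  0  0  0  0  0  0  0  0  0  0]]
1 168.0 198.0
spare 4.1
vial_a 6.1
vial_b 6.0
tub 18.2
case 4.3
ring 6.4
tw 18.3
```

```bash
python3 -c "
from fit import *
s=loadc('s14')['color'];o=loadc('scene0')['color'];t=loadc('t14')['color'];p=loadc('top0')['color']
def mt(o,s,u,v,r):
  R=cv2.matchTemplate(s[v-r-8:v+r+9,u-r-8:u+r+9],o[v-r:v+r+1,u-r:u+r+1],cv2.TM_CCOEFF_NORMED);_,m,_,l=cv2.minMaxLoc(R);return round(m,2),l[0]-8,l[1]-8
k=.64
for n,(u,v) in dict(spare=(259,250),tub=(233,196),tw=(169,248),case=(262,172),cam=(318,152),va=(199,298),vb=(174,337),ring=(162,303)).items():print(n,mt(o,s,u,v,12))
for n,(u,v) in dict(tub=(374,374),tw=(498,392),spare=(450,280),case=(305,365)).items():print('top',n,mt(p,t,int(u*k),int(v*k),12))
go([.4775,.2145,.2807],-31.7)
"
```

```text
spare (0.97, 0, 0)
tub (0.8, 0, -1)
tw (0.7, -2, -1)
case (0.98, 0, 0)
cam (0.98, 0, 0)
va (1.0, 0, 0)
vb (1.0, 0, 0)
ring (0.98, 0, 0)
top tub (0.82, 0, 1)
top tw (0.75, 0, 2)
top spare (1.0, 0, 0)
top case (0.54, 0, 0)
t 27.7 tcp [0.4773 0.2149 0.2815] yaw -31.67 F [-0.5 -0.  -1.5] w 22.3 j [ 42.  13. -15.   0. -63.  16.] UNITS [0.003 0.002 0.006] 0.0
```

```bash
python3 -c "
from station import order
print(order.finish_job())"
```

```text
the job is handed in; nothing more can be done
None
```

I fitted the spacer and then the brass sleeve fully home. I then lifted the eyepiece and held it upright in front of the inspection camera, and handed the job in at 27.7 s while holding it there.

**Checks that agreed**
- **Rings:** after fitting, the wrist and scene pictures showed both rings seated. Neither ring met any noticeable force on the way down.
- **Position:** I worked out the lens at about (0.4965, 0.3025, 0.197), facing −102°. The final tool position was within about 1 mm of the target 90 mm in front of it.
- **Screw:** its pixel in the last scene picture fits it pointing at the lens. That check is only good to about 8°.

**Checks that were weaker or disagreed**
- **Lens direction:** early rough estimates ranged from −97° to −108°. The fitted edges of the camera block agreed on −102°, so I used that.
- **Lens position:** the cameras' estimates differed by about 2 mm.
- **Height:** the sleeve's outline in the last scene picture sat 1–2 pixels (about 2–3 mm) lower than expected, which is near the calibration error. I left the height as it was.
- **Screw angle:** readings before the lift and while held differed by about 2°, so I set it in between.
- **Other things on the bench:** most matched their starting places exactly in the pictures. The tub, the tweezers and (from above) the slide case matched less well, with shifts of 0–2 pixels. I put this down to the arm's shadow, because the tool never came near them.

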